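# Unpin a U-bend and hold it over two pipe stubs

## Robot

A 6-joint arm with a two-finger parallel gripper is mounted at the origin on the work surface. World frame = base frame: x ahead of the robot, y to its left, z up, the work surface at z = 0. Lengths are in m, angles in rad, forces in N, time in s.
With the tool pointing down it reaches from about 0.4 to 0.825 m from the base axis. Payload 7 kg.
Tool frame: the origin (TCP) lies at the very end of the fingers, on their centre line; the grasp point (between the pads) lies ctrl.tcp_to_grasp behind it (ctrl.tcp_to_grasp is the distance from the TCP to the grasp point, in m); z points along the fingers, y is the line along which they close (so a half turn about z gives the same grasp; the last joint's range is limited). The gripper opens to 88 mm and grips with 3 to 60 N. Pads are 19 mm wide; open, the fingers measure 130 mm over their backs; the gripper's body (78 mm by 193 mm) begins 47 mm behind the grasp point.
Start: joints at [-0.853, 0.359, 0.012, 0, -1.224, -0.288], TCP at [0.281, -0.614, 0.188] pointing down, gripper open.
Joint ranges: [-3.07, 3.07], [-1.43, 2.12], [-1.02, 1.25], [-3.03, 1.67], [-3.05, -0], [-3.03, 3.03]. Speed limits (rad/s): [2.39, 2.39, 3.01, 3.14, 3.14, 3.14].

## Interface

Orientations are given as [roll, pitch, yaw] about the fixed x, y, z axes, in that order (R = Rz(yaw) Ry(pitch) Rx(roll)).
In Python, from rig import readout, snapshot, job, ctrl gives the robot as it stands. The module is installed in compiled form; this text tells all that it offers.
- The arm moves only by the tool apply_moves, never from a script. Its argument "motion" is a list that holds one entry, the list of rows, each a list of 7 numbers: the turn, a rotation vector about the tool's x, y, z in degrees, then the shift along the tool's x, y, z in m, then the finger opening in m, from 0 to 0.0876. A call has exactly 10 rows; each row shifts and turns the commanded pose from where the row before left it, along the tool's axes as they then stand; what a row does not reach is not made up. A row lasts 1/10 s, in which the tool goes at most 50 mm and 8.59 degrees, less where a joint would pass 70% of its speed; a pose out of reach is approached as far as the arm can. A call is refused whole if a number of a shift passes 0.05 or a number of a turn 8.59, either way. A call with a gripper value outside its range is refused whole. The fingers move at their own pace and stop on an object; "force" is the grip in N (left out, the last holds). Time passes only in rows, so rows that do not move let the fingers close, or fill a call up. It gives the time, the measured TCP pose, the force, the opening and the grip force at its end, in the units of the state.
- readout.observe(): the state, without advancing time (a new reading comes with each control period).
- snapshot(name): name is "scene" or "top" or "wrist"; returns a dict with "frame" (400x640x3 uint8, red, green, blue), "fx", "fy", "cx", "cy" (pixels), "rvec" (rotation vector, rad) and "tvec" (3), from world to camera coordinates, as OpenCV has them. Camera axes: x right, y down, z forward; pixel columns grow to the right and rows downward; lengths in m; the calibration is good to about 2 mm. A picture is of the moment at which its call begins. There is no depth.
- job.close_job(): hands the job in; it is judged then, once.
The state is a dict: "time_s": time; "joints": joint angles; "joint_velocities": joint speeds; "effort": joint torques, N m; "position": TCP position; "eef_rot": TCP orientation; "wrist_force": force on the tool from outside, world axes, zero at the start; "wrist_torque": the same for the moment, N m; "gripper_width": opening from 0.0 (shut) to 1.0 (fully open); "grip_force": force on a finger pad.
Only numpy, scipy, OpenCV 4.12 (cv2) and the standard library are available. Lean on these libraries where they do the work, as an engineer would, in place of code of your own. Each camera call takes 0.05 s, during which the arm holds its last target. There are 200 camera calls.

## Task

Draw the red-knobbed pin up out of the blue bracket and park it upright in the open notch at the bracket's side, hanging by its collar, and let it go. Then slide the white U-bend out of the bracket's fork, lift it higher than everything on the drip tray and carry it across, without disturbing the things there, to the two copper pipe stubs. Finish still holding it, legs down and steady, with its two sockets in line with the two stubs and about 1 cm above them (either way round), never touching the stubs, so that I can slip the sealing rings in: do not put it down or let go.

Things in the scene. Friction and masses are not known exactly. Their poses are not given: they have to be found in the camera images.
- bracket: Fixed blue steel bracket, 60 mm high. Origin on the table, z up, under the middle of the U-bend as it first stands. At +x it has a fork (x = 92 to 132 mm, 44 mm wide) and behind it a post (to x = 157 mm); the yellow notch is on its +y side. Nothing stands higher than 60 mm on it but the pin. Foot plate 6 mm thick under the fork and notch (x = 88 to 163 mm).
- bore (a point): Mouth of the pin's bore at the top of the fork (bracket x = 108, y = 0, z = 60 mm). Two fork plates, z = 28 to 36 and 52 to 60 mm, each with a 14 mm hole; the U-bend's lug lies between, 4 mm free above and below. With the pin out, the U-bend slides level out of the fork towards the bracket's -x: clear after 35 mm, free way for 60 mm. It cannot be lifted before.
- notch (a point): Where the pin is to hang: bracket x = 108, y = 54, z = 60 mm, level with the tops of the two yellow prongs. The notch between them is 16 mm wide in the bracket's x, runs from y = 35 to 78 mm, and is open at its +y end, above and below, so the shank can be let in from above or from the +y end.
- pin: Loose steel pin, about 70 g, upright. Origin on its axis at the collar's underside, which rests on the fork's top, and on the prongs when parked; z up along it. Shank below: 10 mm diameter, 42 mm long. Collar 28 mm diameter, 4 mm thick; above it a round red knob, 18 mm diameter, z = 4 to 64 mm. The U-bend is close on the bracket's -x side: put the fingers on the bracket's +y and -y sides.
- ubend: Loose white plastic U-bend, about 250 g, standing on the table, legs down at x = +52 and -52 mm. Origin midway between the legs, level with the sockets' lower rims; z up. Its x points like the bracket's. Pipe 33 mm in diameter; grey sockets 44 mm outside, 36 inside, 42 high. Flat grey lug, 32 mm wide, z = 40 to 48 mm, from the +x leg to x = 124 mm, with a 16 mm hole for the pin.
- crown (a point): Where to grip: middle of the crown (U-bend x = 0, y = 0, z = 90 mm), a straight level round bar 33 mm in diameter along the U-bend's x from -28 to 28 mm, top at z = 106.5 mm. Fingers on its +y and -y sides.
- socket_a (a point): Centre of the lower rim of the socket at the U-bend's +x leg (the one with the lug).
- socket_b (a point): Centre of the lower rim of the socket at the U-bend's -x leg.
- stubs: Fixed wooden base, 180 x 70 x 14 mm, with two upright copper pipe stubs 32 mm in diameter at x = +52 and -52 mm, their tops at z = 75 mm, brass collars (46 mm in diameter) at their feet. Origin on the table under the middle; x along the line of the stubs.
- stub_a (a point): Centre of the top of the stub at +x.
- stub_b (a point): Centre of the top of the stub at -x.
- tray: Fixed green ribbed drip tray, 380 mm (x) by 240 mm (y), rim 22 mm high, floor 5 mm above the table; stands between the bracket and the stubs. Origin under its centre, on the table. All that it holds is lower than 125 mm above the table.
- tub: Bystander on the tray: grey flip-top tub, 104 x 84 x 103 mm, origin under its centre.
- shaker: Bystander on the tray: stainless steel shaker, 66 mm in diameter, 115 mm high, origin under its centre.
- spatula: Bystander on the tray: blue silicone spatula with a wooden handle, 220 mm long, lying along its x, origin at its underside.
- bottle: Bystander on the tray: closed spray bottle lying along its x, about 165 mm long, 46 mm high, origin at its underside.
- brush: Bystander on the tray: wooden-backed shoe brush, 130 x 46 x 36 mm, origin under its centre.
Things that resemble listed ones, but are neither listed nor needed, are in the scene too. Leave any green or purple look-alike of the bracket alone.

How it is judged:
By the outcome, as a careful person would: the job done as asked, in the order asked, and still so for the second after the job is handed in, while the arm keeps its last pose, push and grip.
It also fails if it takes over 61 s, if anything falls off the work surface, if the arm or the gripper's body presses on something with over 40 N, if the wrist force passes 120 N, or if a joint passes its speed limit or range.

## Working session

There is one attempt and no reset: what is moved stays moved. The work goes in short steps, Python scripts to look and compute and a tool call to move; the robot and the scene stay as the last step left them, time stands still between calls to the robot, and variables do not carry over. Pictures are saved under pics/ and viewed, at most 10 in all, crops included, and the job is handed in when it is done.

Besides the shell and the picture viewer there is one more tool, called as a command line: name --argument value ..., lists and objects as JSON in quotes. apply_moves: Moves the arm, as the interface text tells. Its arguments: {"type":"object","properties":{"motion":{"type":"array","items":{"type":"array","items":{"type":"array","items":{"type":"number"}}}},"force":{"type":"number"}},"required":["motion"]}

```bash
mkdir -p pics; cat > h.py <<'E'
import numpy as np, cv2
from rig import readout, snapshot, job, ctrl
from scipy.spatial.transform import Rotation as R
def snap(n,f):
    s=snapshot(n); cv2.imwrite('pics/'+f+'.png',s['frame'][:,:,::-1]); np.save('pics/'+f+'.npy',s,allow_pickle=True); return s
def load(f): return np.load('pics/'+f+'.npy',allow_pickle=True).item()
def ray(s,u,v,z):
    M=cv2.Rodrigues(np.array(s['rvec'],float))[0]; t=np.array(s['tvec'],float).ravel()
    c=-M.T@t; d=M.T@np.array([(u-s['cx'])/s['fx'],(v-s['cy'])/s['fy'],1]); return c+d*(z-c[2])/d[2]
def proj(s,p):
    M=cv2.Rodrigues(np.array(s['rvec'],float))[0]; q=M@np.array(p,float)+np.array(s['tvec'],float).ravel()
    return q[0]/q[2]*s['fx']+s['cx'], q[1]/q[2]*s['fy']+s['cy']
E
python3 -c "
from h import *
for n in ['scene','top']:
    s=snap(n,n+'0'); M=cv2.Rodrigues(np.array(s['rvec'],float))[0]; print(n,s['fx'],-M.T@np.array(s['tvec']).ravel())
a=cv2.imread('pics/scene0.png');b=cv2.imread('pics/top0.png')
print(readout.observe(),ctrl.tcp_to_grasp)
"
```

```text
scene 447.67472551736154 [ 1.26177024 -0.07497705  0.93999391]
top 444.99217119242 [ 0.33389705 -0.02412742  1.3966713 ]
{'time_s': 0.1, 'joints': array([-8.52885436e-01,  3.59345832e-01,  1.11615206e-02, -2.88336159e-04,
       -1.22411430e+00, -2.88101113e-01]), 'joint_velocities': array([ 0.00019294,  0.00021373,  0.0007954 ,  0.00116739, -0.00048853,
        0.00040961]), 'effort': array([ 6.18360718e-04, -5.84162486e+01,  2.93752670e+01,  7.01551527e+00,
        1.01989068e-02, -3.63406184e-05]), 'position': array([ 0.28102968, -0.61317365,  0.1870051 ]), 'eef_rot': array([ 3.14007526e+00, -1.66987250e-04, -2.71188092e+00]), 'wrist_force': array([ 0.3214196 , -0.28545661,  0.20669023]), 'wrist_torque': array([ 0.01105681,  0.02043867, -0.02404819]), 'grip_force': 0.0, 'gripper_width': 1.0019308964308282} 0.0188
```

View pics/top0.png

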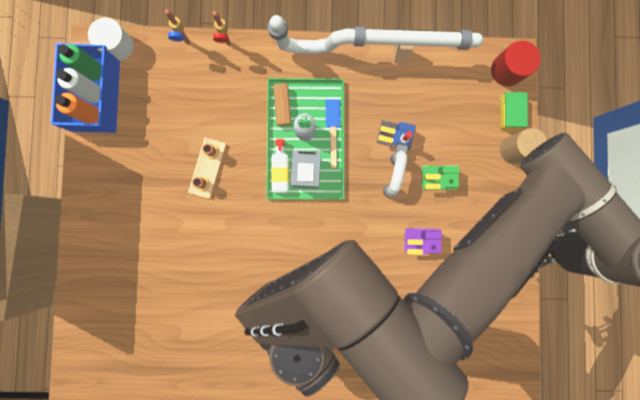

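View pics/scene0.png

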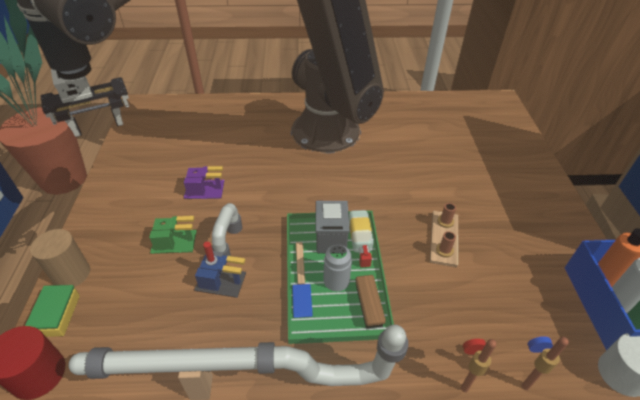

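The top view shows these:
- **Blue bracket:** at (400,135), with the red knob at about (407,135).
- **U-bend:** runs from about (403,150) to (390,190).
- **Stubs:** on the wooden base at (213,148) and (200,183).
- **Tray:** centred at (306,140).

Things that could be mistaken for the targets:
- **Bracket:** the green one at (440,178) and the purple one at (423,241).
- **U-bend:** the long white pipe at (400,38).
- **Stubs:** the red and blue valves at (220,25) and (175,25).
- **Red knob:** the red cup at (516,62).

I choose the blue bracket with the knob, and the wooden base.

```bash
cat > m.py <<'E'
from h import *
t,s=load('top0'),load('scene0')
ims=[]
for n,S,(x0,y0,x1,y1) in [('t',t,(370,110,450,210)),('s',s,(180,190,260,300)),('ts',t,(180,130,240,205)),('ss',s,(420,195,475,270))]:
    im=S['frame'][y0:y1,x0:x1]; ims.append(cv2.resize(im[:,:,::-1],None,fx=400/im.shape[1]*.5*2*.98 if 0 else 3.7,fy=3.7,interpolation=cv2.INTER_CUBIC))
    hsv=cv2.cvtColor(im,cv2.COLOR_RGB2HSV); H,Sa,V=[hsv[:,:,i].astype(int) for i in range(3)]
    def comp(m,l,k=3):
        q,lab,st,c=cv2.connectedComponentsWithStats(m.astype(np.uint8))
        for i in range(1,q):
            if st[i,4]>12:
                ys,xs=np.where(lab==i); pc=np.cov(np.c_[xs,ys].T); w,v=np.linalg.eigh(pc)
                print(n,l,st[i,4],'c',np.round(c[i]+[x0,y0],1),'box',st[i,:4]+[x0,y0,0,0],'ax',np.round(v[:,1],3),np.round(2*np.sqrt(w),1))
    if n in 'ts':
        comp(((H<8)|(H>172))&(Sa>150)&(V>80),'red'); comp((H>20)&(H<32)&(Sa>130)&(V>150),'yellow')
        comp((Sa<60)&(V>120),'white'); comp((H>100)&(H<125)&(Sa>120),'blue')
    else:
        comp((V<135)&(H<18),'copper'); comp((V>170)&(H<25)&(Sa<160),'base')
W=max(i.shape[0] for i in ims)
out=np.hstack([cv2.copyMakeBorder(i,0,W-i.shape[0],0,4,cv2.BORDER_CONSTANT) for i in ims])
f=min(800/out.shape[1],1); out=cv2.resize(out,None,fx=f,fy=f); cv2.imwrite('pics/crop.png',out); print(out.shape,f)
E
python3 m.py
```

```text
t red 35 c [407.8 135.1] box [404 132   8   7] ax [-0.769  0.64 ] [2.5 4.8]
t yellow 68 c [386.6 129.4] box [380 126  14   8] ax [-0.968 -0.251] [2.9 7.9]
t yellow 69 c [384.9 138.5] box [378 136  14   7] ax [-0.98  -0.198] [2.9 7.9]
t yellow 80 c [431.8 176.2] box [425 174  15   6] ax [-0.998  0.059] [3.1 8.6]
t yellow 72 c [432.3 186. ] box [425 184  15   5] ax [-1.    -0.007] [2.8 8.4]
t white 82 c [389.7 124.5] box [381 121  20  14] ax [-0.959 -0.285] [ 4.6 10.1]
t white 13 c [411.5 124.5] box [406 123  10   6] ax [-0.916 -0.402] [1.6 7.1]
t white 769 c [396.8 166.7] box [377 134  33  64] ax [-0.138  0.99 ] [10.6 34.5]
t blue 168 c [401.9 130.9] box [394 123  20  20] ax [-0.733  0.68 ] [ 6.  13.4]
s red 98 c [208.3 249.8] box [204 242   9  19] ax [0.279 0.96 ] [ 3.1 10.8]
s yellow 57 c [186.5 218.3] box [180 216  14   5] ax [-0.997  0.079] [2.4 7.9]
s yellow 50 c [185.6 226.4] box [180 224  12   5] ax [-1.     0.023] [2.4 6.9]
s yellow 79 c [235.5 259.4] box [227 256  18   7] ax [-0.989 -0.148] [2.7 9.7]
s yellow 83 c [231.7 269.1] box [223 266  18   7] ax [-0.986 -0.167] [ 2.8 1
[... 217 characters left out ...]
[-0.293  0.956] [1.7 3.6]
ts white 19 c [207.5 171.3] box [206 165   4  12] ax [-0.247  0.969] [1.1 6.5]
ss copper 786 c [434.4 227.9] box [420 202  37  66] ax [-0.283  0.959] [17.7 37.3]
ss copper 88 c [466.9 225.7] box [459 223  16   6] ax [-0.998  0.062] [3.2 9.1]
ss copper 247 c [445.7 242.8] box [435 232  20  23] ax [-0.498  0.867] [ 6.9 12.5]
ss copper 17 c [465.5 243.2] box [460 243  14   2] ax [-0.999  0.045] [0.7 8.7]
ss copper 37 c [467.8 249.8] box [460 249  15   3] ax [-0.999 -0.035] [1.5 8.4]
ss base 25 c [437.  212.6] box [434 211   8   4] ax [-0.99 -0.14] [2.  4.2]
ss base 561 c [445.8 241.8] box [431 215  28  50] ax [-0.024  1.   ] [17.8 27.8]
(315, 800, 3) 0.7736943907156673
```

View pics/crop.png

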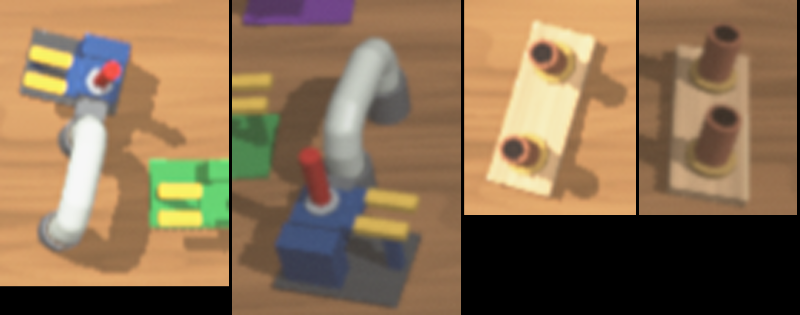

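The crop confirms the blue bracket with the red knob and yellow prongs, the U-bend lug in its fork, and two hollow copper stubs. The stub mouths are at top (207.6,148.9) and (197.5,182.7), and scene (449.7,207.6) and (449.3,235.5).

```bash
cat > m2.py <<'E'
from h import *
t,s=load('top0'),load('scene0')
def tri(a,b):
    P=[]
    for S in (t,s): P.append(np.diag([1,1,1.])@np.array([[S['fx'],0,S['cx']],[0,S['fy'],S['cy']],[0,0,1]])@np.c_[cv2.Rodrigues(np.array(S['rvec'],float))[0],np.array(S['tvec'],float).ravel()])
    X=cv2.triangulatePoints(P[0],P[1],np.array(a,float).reshape(2,1),np.array(b,float).reshape(2,1)).ravel(); return X[:3]/X[3]
for l,a,b,z in [('knob',(407.8,135.1),(208.3,249.8),.094),('prongfar',(386.6,129.4),(231.7,269.1),.06),('prongnear',(384.9,138.5),(235.5,259.4),.06),('stub+',(207.6,148.9),(449.3,235.5),.075),('stub-',(197.5,182.7),(449.7,207.6),.075)]:
    print(l,np.round(tri(a,b),4),np.round(ray(t,*a,z),4),np.round(ray(s,*b,z),4))
# white crown: low-saturation bright pixels
for n,S,(x0,y0,x1,y1) in [('t',t,(375,145,415,200)),('s',s,(205,200,245,255))]:
    im=S['frame'][y0:y1,x0:x1]; hsv=cv2.cvtColor(im,cv2.COLOR_RGB2HSV)
    m=((hsv[:,:,1]<45)&(hsv[:,:,2]>150)).astype(np.uint8)
    ys,xs=np.where(m); X=np.array([ray(S,x+x0,y+y0,.09 if n=='t' else .09)[:2] for x,y in zip(xs,ys)])
    c=X.mean(0); w,v=np.linalg.eigh(np.cov(X.T)); a=(X-c)@v[:,1]; p=(X-c)@v[:,0]
    print(n,len(xs),c,v[:,1],np.degrees(np.arctan2(v[1,1],v[0,1])),a.min(),a.max(),p.min(),p.max())
E
python3 m2.py
```

```text
knob [ 0.5971 -0.3059  0.103 ] [ 0.599  -0.3089  0.094 ] [ 0.59   -0.3074  0.094 ]
prongfar [ 0.6222 -0.2524  0.0583] [ 0.6218 -0.2512  0.06  ] [ 0.6233 -0.2531  0.06  ]
prongnear [ 0.5939 -0.2467  0.0589] [ 0.5936 -0.2463  0.06  ] [ 0.5947 -0.2467  0.06  ]
stub+ [0.5462 0.2869 0.0744] [0.5459 0.2857 0.075 ] [0.5467 0.2878 0.075 ]
stub- [0.4449 0.3138 0.0694] [0.4443 0.3117 0.075 ] [0.4501 0.312  0.075 ]
t 581 [ 0.49464799 -0.27974715] [-0.97787763  0.20917779] 167.9258272192229 -0.07522475537539558 0.0764353872244824 -0.02424787654256508 0.020303426999825073
s 505 [ 0.50608342 -0.28207309] [-0.99473223  0.10250753] 174.11641625122937 -0.07825895859198172 0.0718364622812512 -0.02805586498476924 0.019913734064703086
```

apply_moves --motion '[[[0, 0, 7.32, 0, 0, 0, 0.0876], [0, 0, 7.32, 0, 0, 0, 0.0876], [0, 0, 7.32, 0, 0, 0, 0.0876], [0, 0, 7.32, 0, 0, 0, 0.0876], [0, 0, 7.32, 0, 0, 0, 0.0876], [0, 0, 0, -0.0245, 0.0367, 0, 0.0876], [0, 0, 0, -0.0245, 0.0367, 0, 0.0876], [0, 0, 0, -0.0245, 0.0367, 0, 0.0876], [0, 0, 0, -0.0245, 0.0367, 0, 0.0876], [0, 0, 0, -0.0245, 0.0367, 0, 0.0876]]]'

```text
time_s: 1.1
position: [0.44, -0.458, 0.1876]
eef_rot: [3.141, -0.001, 2.932]
wrist_force: [1.4, -0.5, -0.1]
gripper_width: 1.0
grip_force: 0.0
```

apply_moves --motion '[[[0, 0, 0, -0.0245, 0.0367, 0, 0.0876], [0, 0, 0, -0.0245, 0.0367, 0, 0.0876], [0, 0, 0, -0.0245, 0.0367, 0, 0.0876], [0, 0, 0, -0.0245, 0.0367, 0, 0.0876], [0, 0, 0, -0.0245, 0.0367, 0, 0.0876], [0, 0, 0, 0, 0, 0, 0.0876], [0, 0, 0, 0, 0, 0, 0.0876], [0, 0, 0, 0, 0, 0, 0.0876], [0, 0, 0, 0, 0, 0, 0.0876], [0, 0, 0, 0, 0, 0, 0.0876]]]'

```text
time_s: 2.1
position: [0.5964, -0.3063, 0.1881]
eef_rot: [3.142, 0.0, 2.931]
wrist_force: [0.2, 0.8, 0.1]
gripper_width: 0.999
grip_force: 0.0
```

```bash
python3 -c "
from h import *
s=snap('wrist','w1');o=readout.observe();print(o['position'],np.degrees(o['eef_rot']))
for p in [(.597,-.306,.124),(.597,-.306,.064),(.608,-.2495,.06),(.491,-.282,.1065)]: print(np.round(proj(s,p),1))
"
```

```text
[ 0.59643193 -0.3062609   0.1880879 ] [-1.79999560e+02  1.48637127e-02  1.67947540e+02]
[323.4 198.9]
[323.2 180.5]
[383.6 178.4]
[325.3  51.2]
```

View pics/w1.png

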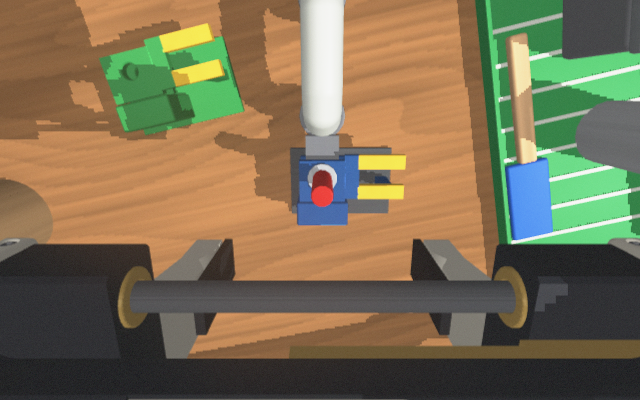

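The wrist view has the knob top at (322,195), the prongs at (381,162) and (381,191), and the U-bend running straight up at column 322. All of these match the estimates. I'll refine the numbers.

```bash
python3 -c "
from h import *
s=load('w1');f=s['frame'];hsv=cv2.cvtColor(f,cv2.COLOR_RGB2HSV);H,S,V=[hsv[:,:,i].astype(int) for i in range(3)]
m=(H>22)&(H<33)&(S>140)&(V>120);m[:, :340]=0;m[:,440:]=0;m[:140]=0;m[220:]=0
q,lab,st,c=cv2.connectedComponentsWithStats(m.astype(np.uint8))
for i in range(1,q):
  if st[i,4]>50:
    ys,xs=np.where(lab==i);r=cv2.minAreaRect(np.c_[xs,ys].astype(np.float32));print(r)
    print('prong',ray(s,*r[0],.06), [np.round(ray(s,*p,.06),4).tolist() for p in cv2.boxPoints(r)])
m=((H<8)|(H>172))&(S>150);m[:,:300]=0;m[:,345:]=0;m[:160]=0;m[215:]=0
ys,xs=np.where(m);print('knob x',xs.min(),xs.max(),ys.min(),ys.max(),xs.mean());print(ray(s,(xs.min()+xs.max())/2,ys.max()-9.5,.124))
for y in range(5,125,15):
  r=(S[y]<60)&(V[y]>120);r[:290]=0;r[350:]=0;x=np.where(r)[0];print(y,x.min(),x.max(),np.round(ray(s,(x.min()+x.max())/2,y,.09),4))
"
```

```text
((382.0, 161.5), (13.0, 46.0), 90.0)
prong [ 0.59153622 -0.24833207  0.06      ] [[0.581, -0.2684, 0.06], [0.5899, -0.2263, 0.06], [0.6022, -0.2281, 0.06], [0.5932, -0.2706, 0.06]]
((380.5, 191.5), (13.0, 45.0), 90.0)
prong [ 0.62016674 -0.25445864  0.06      ] [[0.6093, -0.2745, 0.06], [0.6183, -0.2323, 0.06], [0.6312, -0.2342, 0.06], [0.6221, -0.2768, 0.06]]
knob x 311 332 171 205 321.6883942766296
[ 0.59402504 -0.30687402  0.124     ]
5 300 344 [ 0.4571 -0.2773  0.09  ]
20 300 343 [ 0.467  -0.2798  0.09  ]
35 301 342 [ 0.4773 -0.282   0.09  ]
50 301 342 [ 0.4878 -0.2842  0.09  ]
65 301 342 [ 0.4986 -0.2865  0.09  ]
80 302 342 [ 0.5097 -0.2885  0.09  ]
95 302 341 [ 0.5208 -0.2913  0.09  ]
110 302 343 [ 0.5325 -0.293   0.09  ]
```

apply_moves --motion '[[[0, 0, 0, 0.0023, -0.001, 0, 0.0876], [0, 0, 0, 0, 0, 0.028, 0.0876], [0, 0, 0, 0, 0, 0.028, 0.0876], [0, 0, 0, 0, 0, 0.028, 0.0876], [0, 0, 0, 0, 0, 0.018, 0.0876], [0, 0, 0, 0, 0, 0.01, 0.0876], [0, 0, 0, 0, 0, 0, 0.06], [0, 0, 0, 0, 0, 0, 0.03], [0, 0, 0, 0, 0, 0, 0.01], [0, 0, 0, 0, 0, 0, 0.01]]]' --force 20

```text
time_s: 3.15
position: [0.5953, -0.3061, 0.0771]
eef_rot: [-3.142, 0.002, 2.933]
wrist_force: [0.8, -0.5, -1.4]
gripper_width: 0.695
grip_force: 0.0
```

apply_moves --motion '[[[0, 0, 0, 0, 0, 0, 0.005], [0, 0, 0, 0, 0, 0, 0.005], [0, 0, 0, 0, 0, 0, 0.005], [0, 0, 0, 0, 0, 0, 0.005], [0, 0, 0, 0, 0, 0, 0.005], [0, 0, 0, 0, 0, 0, 0.005], [0, 0, 0, 0, 0, 0, 0.005], [0, 0, 0, 0, 0, 0, 0.005], [0, 0, 0, 0, 0, 0, 0.005], [0, 0, 0, 0, 0, 0, 0.005]]]'

```text
time_s: 4.15
position: [0.5946, -0.3059, 0.0758]
eef_rot: [3.142, -0.0, 2.933]
wrist_force: [0.4, -0.7, 0.1]
gripper_width: 0.197
grip_force: 20.0
```

apply_moves --motion '[[[0, 0, 0, 0, 0, -0.004, 0.005], [0, 0, 0, 0, 0, -0.008, 0.005], [0, 0, 0, 0, 0, -0.01, 0.005], [0, 0, 0, 0, 0, -0.01, 0.005], [0, 0, 0, 0, 0, -0.01, 0.005], [0, 0, 0, 0, 0, -0.01, 0.005], [0, 0, 0, 0, 0, -0.005, 0.005], [0, 0, 0, 0, 0, 0, 0.005], [0, 0, 0, 0, 0, 0, 0.005], [0, 0, 0, 0, 0, 0, 0.005]]]'

```text
time_s: 5.15
position: [0.5942, -0.3058, 0.1322]
eef_rot: [3.141, -0.001, 2.933]
wrist_force: [0.4, -0.2, -1.3]
gripper_width: 0.197
grip_force: 20.0
```

```bash
python3 -c "
from h import *
s=snap('wrist','w2');t=snap('scene','s2');o=readout.observe();print(o['position'],np.degrees(o['eef_rot']),o['wrist_force'],o['gripper_width'])
a=s['frame'][120:260,230:450];b=t['frame'][180:290,160:290]
a=cv2.resize(a,(440,280));b=cv2.resize(b,(331,280));cv2.imwrite('pics/c2.png',np.hstack([a,b])[:,:,::-1])
"
```

```text
[ 0.59427922 -0.30582649  0.1322176 ] [ 1.79995216e+02 -5.79473574e-02  1.68022351e+02] [ 0.63580779  0.06382634 -0.80482764] 0.194506777479503
```

View pics/c2.png

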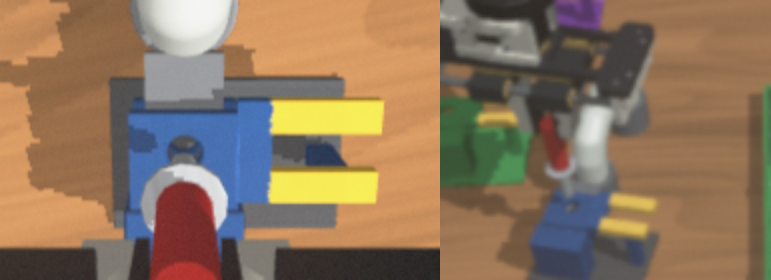

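The pin is out and hangs upright in the grip, with its tip clear above the bore. The prongs are in line along tool y.

apply_moves --motion '[[[0, 0, 0, 0, 0.008, 0, 0.005], [0, 0, 0, 0, 0.015, 0, 0.005], [0, 0, 0, 0, 0.015, 0, 0.005], [0, 0, 0, 0, 0.01, 0, 0.005], [0, 0, 0, 0, 0.005, 0, 0.005], [0, 0, 0, 0, 0, 0, 0.005], [0, 0, 0, 0, 0, 0, 0.005], [0, 0, 0, 0, 0, 0.006, 0.005], [0, 0, 0, 0, 0, 0.006, 0.005], [0, 0, 0, 0, 0, 0, 0.005]]]'

```text
time_s: 6.25
position: [0.6046, -0.2542, 0.1193]
eef_rot: [3.141, -0.002, 2.932]
wrist_force: [0.2, 0.2, -0.3]
gripper_width: 0.191
grip_force: 20.0
```

```bash
python3 -c "
from h import *
s=snap('wrist','w3');o=readout.observe();print(o['position'],np.degrees(o['eef_rot']),o['wrist_force'])
a=s['frame'][120:260,210:430];cv2.imwrite('pics/c3.png',cv2.resize(a,(660,420))[:,:,::-1])
"
```

```text
[ 0.60490082 -0.25432014  0.11985697] [-1.79997493e+02 -9.62221807e-02  1.67989849e+02] [ 0.14978357 -0.88721244  0.06092918]
```

View pics/c3.png

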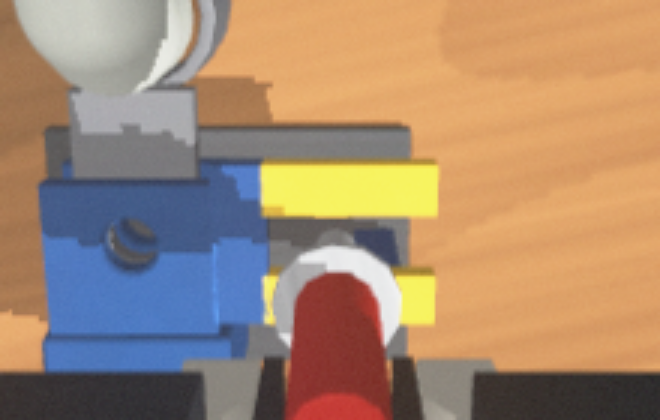

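The shank tip at crop (337,~249) lies between the prongs (gap rows 217–268), about 1 mm towards the lower prong. I'll nudge it by +1 mm in tool x and lower it.

apply_moves --motion '[[[0, 0, 0, 0.001, 0, 0, 0.005], [0, 0, 0, 0, 0, 0.005, 0.005], [0, 0, 0, 0, 0, 0.008, 0.005], [0, 0, 0, 0, 0, 0.01, 0.005], [0, 0, 0, 0, 0, 0.01, 0.005], [0, 0, 0, 0, 0, 0.005, 0.005], [0, 0, 0, 0, 0, 0.003, 0.005], [0, 0, 0, 0, 0, 0, 0.005], [0, 0, 0, 0, 0, 0, 0.005], [0, 0, 0, 0, 0, 0, 0.005]]]'

```text
time_s: 7.3
position: [0.6049, -0.2539, 0.0803]
eef_rot: [-3.142, 0.001, 2.933]
wrist_force: [0.1, 0.9, -0.9]
gripper_width: 0.195
grip_force: 20.0
```

apply_moves --motion '[[[0, 0, 0, 0, 0, 0.001, 0.005], [0, 0, 0, 0, 0, 0.001, 0.005], [0, 0, 0, 0, 0, 0.001, 0.005], [0, 0, 0, 0, 0, 0.001, 0.005], [0, 0, 0, 0, 0, 0.0005, 0.005], [0, 0, 0, 0, 0, 0, 0.005], [0, 0, 0, 0, 0, 0, 0.005], [0, 0, 0, 0, 0, 0, 0.005], [0, 0, 0, 0, 0, 0, 0.005], [0, 0, 0, 0, 0, 0, 0.005]]]'

```text
time_s: 8.3
position: [0.6048, -0.254, 0.0756]
eef_rot: [-3.141, 0.0, 2.933]
wrist_force: [-0.4, -0.4, 3.4]
gripper_width: 0.193
grip_force: 20.0
```

apply_moves --motion '[[[0, 0, 0, 0, 0, 0, 0.02], [0, 0, 0, 0, 0, 0, 0.025], [0, 0, 0, 0, 0, 0, 0.04], [0, 0, 0, 0, 0, 0, 0.06], [0, 0, 0, 0, 0, 0, 0.08], [0, 0, 0, 0, 0, 0, 0.0876], [0, 0, 0, 0, 0, -0.005, 0.0876], [0, 0, 0, 0, 0, -0.02, 0.0876], [0, 0, 0, 0, 0, -0.04, 0.0876], [0, 0, 0, 0, 0, -0.045, 0.0876]]]'

```text
time_s: 9.3
position: [0.6037, -0.2537, 0.1857]
eef_rot: [-3.141, -0.003, 2.933]
wrist_force: [0.8, 0.3, -0.2]
gripper_width: 0.952
grip_force: 0.0
```

```bash
python3 -c "
from h import *
s=snap('wrist','w4');t=snap('scene','s4');o=readout.observe();print(o['position'],np.degrees(o['eef_rot']),o['wrist_force'])
a=s['frame'][100:240,210:430];b=t['frame'][190:300,160:290]
a=cv2.resize(a,(440,280));b=cv2.resize(b,(331,280));cv2.imwrite('pics/c4.png',np.hstack([a,b])[:,:,::-1])
"
```

```text
[ 0.6082396  -0.25531257  0.1933972 ] [-179.92669682    0.66127423  168.077046  ] [ 0.82713396 -0.95704484  0.15731293]
```

View pics/c4.png

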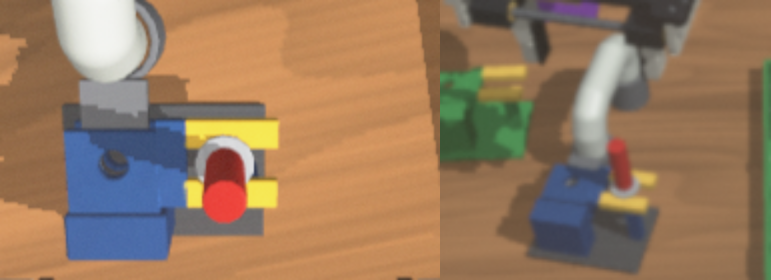

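The pin hangs upright by its collar on both prongs (knob at crop (225,180)). Next I go to the crown.

apply_moves --motion '[[[0, 0, 0, 0.0268, -0.0134, 0, 0.0876], [0, 0, 0, 0.0268, -0.0134, 0, 0.0876], [0, 0, 0, 0.0268, -0.0134, 0, 0.0876], [0, 0, 0, 0.0268, -0.0134, 0, 0.0876], [0, 0, 0, 0, 0, 0, 0.0876], [0, 0, 0, 0, 0, 0, 0.0876], [0, 0, 0, 0, 0, 0, 0.0876], [0, 0, 0, 0, 0, 0, 0.0876], [0, 0, 0, 0, 0, 0, 0.0876], [0, 0, 0, 0, 0, 0, 0.0876]]]'

```text
time_s: 10.4
position: [0.489, -0.2839, 0.185]
eef_rot: [-3.142, -0.001, 2.933]
wrist_force: [0.8, 0.3, 0.8]
gripper_width: 1.001
grip_force: 0.0
```

```bash
python3 -c "
from h import *
s=snap('wrist','w5');o=readout.observe();print(o['position'],np.degrees(o['eef_rot']),o['wrist_force'])
f=s['frame'];hsv=cv2.cvtColor(f,cv2.COLOR_RGB2HSV);H,S,V=[hsv[:,:,i].astype(int) for i in range(3)]
for y in range(110,236,12):
  r=(S[y]<60)&(V[y]>120);r[:270]=0;r[370:]=0;x=np.where(r)[0]
  if len(x): print(y,x.min(),x.max(),np.round(ray(s,(x.min()+x.max())/2,y,.09),4))
"
```

```text
[ 0.48886693 -0.28393036  0.18508141] [-1.79996266e+02 -2.89675271e-02  1.68046417e+02] [ 1.02731139 -0.0824203  -0.34666771]
110 310 341 [ 0.4254 -0.2682  0.09  ]
122 304 345 [ 0.4346 -0.271   0.09  ]
134 303 341 [ 0.4437 -0.275   0.09  ]
146 303 341 [ 0.4534 -0.277   0.09  ]
158 303 341 [ 0.4633 -0.2791  0.09  ]
170 303 341 [ 0.4734 -0.2812  0.09  ]
182 304 341 [ 0.4838 -0.283   0.09  ]
194 304 341 [ 0.4942 -0.2852  0.09  ]
206 304 341 [ 0.505  -0.2875  0.09  ]
218 304 342 [ 0.516  -0.2894  0.09  ]
230 304 342 [ 0.5272 -0.2917  0.09  ]
```

apply_moves --motion '[[[0, 0, 0, 0, 0, 0.025, 0.0876], [0, 0, 0, 0, 0, 0.03, 0.0876], [0, 0, 0, 0, 0, 0.03, 0.0876], [0, 0, 0, 0, 0, 0.02, 0.0876], [0, 0, 0, 0, 0, 0.009, 0.0876], [0, 0, 0, 0, 0, 0, 0.0876], [0, 0, 0, 0, 0, 0, 0.0876], [0, 0, 0, 0, 0, 0, 0.06], [0, 0, 0, 0, 0, 0, 0.045], [0, 0, 0, 0, 0, 0, 0.025]]]' --force 45

```text
time_s: 11.45
position: [0.4891, -0.2841, 0.0721]
eef_rot: [-3.142, 0.001, 2.933]
wrist_force: [0.1, 0.6, 0.3]
gripper_width: 0.786
grip_force: 0.0
```

apply_moves --motion '[[[0, 0, 0, 0, 0, 0, 0.02], [0, 0, 0, 0, 0, 0, 0.02], [0, 0, 0, 0, 0, 0, 0.02], [0, 0, 0, 0, 0, 0, 0.02], [0, 0, 0, 0, 0, 0, 0.02], [0, 0, 0, 0, 0, 0, 0.02], [0, 0, 0, 0, 0, 0, 0.02], [0, 0, 0, 0, 0, 0, 0.02], [0, 0, 0, 0, 0, 0, 0.02], [0, 0, 0, 0, 0, 0, 0.02]]]'

```text
time_s: 12.45
position: [0.4886, -0.2841, 0.0714]
eef_rot: [3.142, -0.0, 2.933]
wrist_force: [0.1, -1.1, -0.7]
gripper_width: 0.229
grip_force: 0.0
```

The opening reads 20 mm with no grip force, where 33 mm is expected, so I'll look before moving.

```bash
python3 -c "
from h import *
s=snap('wrist','w6');t=snap('scene','s6');o=readout.observe();print(o['position'],o['gripper_width'],o['grip_force'],o['wrist_force'])
a=s['frame'];b=t['frame'][150:310,140:300]
a=cv2.resize(a,(448,280));b=cv2.resize(b,(330,330))[:280];cv2.imwrite('pics/c6.png',np.hstack([a,b])[:,:,::-1])
"
```

```text
[ 0.48861602 -0.28404069  0.07136402] 0.2237410111777806 0.0 [ 0.6384361   0.31124724 -0.67241725]
```

View pics/c6.png

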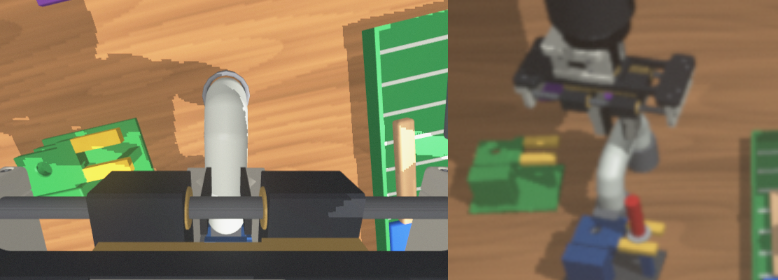

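In the picture the fingers straddle the pipe with almost no gap, which disagrees with the readout. I'll check by measuring finger spacing in the wrist images taken at known openings.

```bash
python3 -c "
from h import *
for n in ['w1','w3','w5','w6']:
    f=load(n)['frame'];hsv=cv2.cvtColor(f,cv2.COLOR_RGB2HSV);H,S,V=[hsv[:,:,i].astype(int) for i in range(3)]
    m=(H>12)&(H<30)&(S>110)&(V>70);m[:268]=0;m[326:]=0
    q,lab,st,c=cv2.connectedComponentsWithStats(m.astype(np.uint8))
    print(n,[(st[i].tolist()) for i in range(1,q) if st[i,4]>100])
a=load('w6')['frame'][200:360,200:440];cv2.imwrite('pics/c7.png',cv2.resize(a,(720,480))[:,:,::-1])
"
```

```text
w1 [[118, 268, 34, 58, 933], [232, 268, 181, 13, 2290], [494, 268, 34, 58, 949], [211, 313, 224, 13, 2821]]
w3 [[44, 268, 96, 13, 1143], [270, 268, 10, 58, 357], [365, 268, 11, 58, 375], [57, 313, 80, 13, 1013], [301, 313, 44, 13, 558], [551, 319, 37, 7, 131]]
w5 [[118, 268, 34, 58, 935], [232, 268, 61, 13, 733], [356, 268, 57, 13, 457], [494, 268, 34, 58, 949], [210, 313, 166, 13, 1613], [392, 313, 43, 13, 487]]
w6 [[264, 268, 11, 58, 359], [371, 268, 11, 58, 389], [512, 268, 21, 12, 177], [57, 313, 73, 13, 926], [516, 313, 20, 13, 247]]
```

View pics/c7.png

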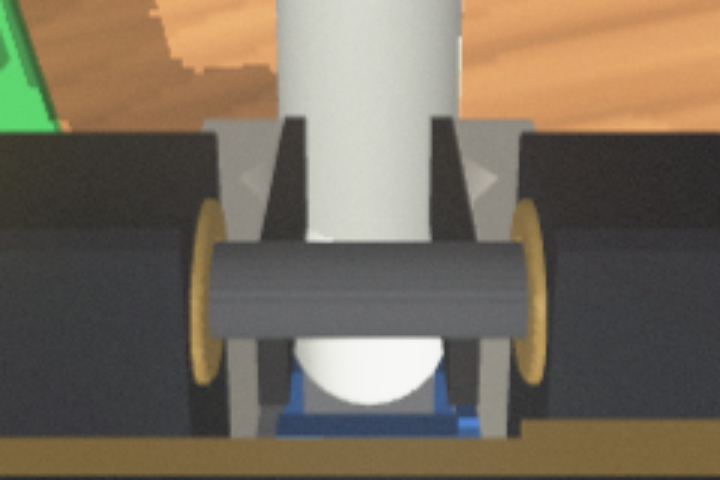

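The opening really is 20 mm (107 px between rings, at about 4 px/mm), and the pads appear in front of the pipe's edges. Next I find the pipe's true height from its apparent width and position in the two wrist views.

```bash
python3 -c "
from h import *
for n,rows in [('w1',(20,50)),('w4',(20,)),('w5',(150,180,220)),('w6',(150,180,200,225))]:
    s=load(n);M=cv2.Rodrigues(np.array(s['rvec'],float))[0];t=np.array(s['tvec']).ravel();print(n,'cam',np.round(-M.T@t,3),'fwd',np.round(M[2],3),s['fx'])
    hsv=cv2.cvtColor(s['frame'],cv2.COLOR_RGB2HSV)
    for y in rows:
        r=(hsv[y,:,1]<60)&(hsv[y,:,2]>110);r[:180 if n=='w4' else 270]=0;r[380:]=0;x=np.where(r)[0]
        # central run
        print(y,x.min(),x.max(),len(x),[ (z,round(float(np.linalg.norm(ray(s,x.min()-.5,y,z)-ray(s,x.max()+.5,y,z))),4)) for z in (.05,.07,.09)])
"
```

```text
w1 cam [ 0.519 -0.29   0.386] fwd [ 0.28  -0.06  -0.958] 351.5648219046116
20 300 343 44 [(0.05, 0.0382), (0.07, 0.0359), (0.09, 0.0336)]
50 301 342 42 [(0.05, 0.0373), (0.07, 0.0351), (0.09, 0.0328)]
w4 cam [ 0.527 -0.238  0.384] fwd [ 0.277 -0.059 -0.959] 351.5648219046116
20 230 287 49 [(0.05, 0.05), (0.07, 0.047), (0.09, 0.0441)]
w5 cam [ 0.412 -0.268  0.384] fwd [ 0.28  -0.059 -0.958] 351.5648219046116
150 303 341 39 [(0.05, 0.0371), (0.07, 0.0349), (0.09, 0.0327)]
180 304 341 38 [(0.05, 0.0371), (0.07, 0.0348), (0.09, 0.0326)]
220 303 342 40 [(0.05, 0.0404), (0.07, 0.0379), (0.09, 0.0355)]
w6 cam [ 0.412 -0.268  0.27 ] fwd [ 0.28  -0.06  -0.958] 351.5648219046116
150 292 353 62 [(0.05, 0.0389), (0.07, 0.0353), (0.09, 0.0318)]
180 292 353 62 [(0.05, 0.0399), (0.07, 0.0362), (0.09, 0.0326)]
200 292 353 62 [(0.05, 0.0405), (0.07, 0.0368), (0.09, 0.0332)]
225 293 352 60 [(0.05, 0.0401), (0.07, 0.0364), (0.09, 0.0328)]
```

```bash
python3 -c "
from h import *
s=load('w6');c=np.array([.4886,-.284,0]);X=np.array([.978,-.208,0]);Y=np.array([.208,.978,0])
for h in (.0165,.01):
  for z in (.071,.09,.107,.125):
    print(h,z,[np.round((np.array(proj(s,c+X*a+Y*b+[0,0,z]))-[200,200])*3).tolist() for a in (-.0095,.0095) for b in (-h,h)])
o=readout.observe();print(o['gripper_width'],o['grip_force'])
"
```

```text
0.0165 0.071 [[286.0, 40.0], [452.0, 40.0], [288.0, 128.0], [450.0, 128.0]]
0.0165 0.09 [[279.0, 75.0], [460.0, 75.0], [281.0, 170.0], [457.0, 170.0]]
0.0165 0.107 [[270.0, 111.0], [468.0, 111.0], [273.0, 214.0], [465.0, 214.0]]
0.0165 0.125 [[260.0, 158.0], [479.0, 159.0], [263.0, 270.0], [476.0, 270.0]]
0.01 0.071 [[319.0, 40.0], [419.0, 40.0], [320.0, 128.0], [418.0, 128.0]]
0.01 0.09 [[314.0, 75.0], [424.0, 75.0], [316.0, 170.0], [422.0, 170.0]]
0.01 0.107 [[309.0, 111.0], [429.0, 111.0], [311.0, 214.0], [427.0, 214.0]]
0.01 0.125 [[303.0, 158.0], [436.0, 158.0], [305.0, 270.0], [434.0, 270.0]]
0.2237410111777806 0.0
```

The pads have sunk into the pipe's drawn surface with no contact force. I'll close further and see whether contact comes.

apply_moves --motion '[[[0, 0, 0, 0, 0, 0, 0.015], [0, 0, 0, 0, 0, 0, 0.01], [0, 0, 0, 0, 0, 0, 0.005], [0, 0, 0, 0, 0, 0, 0], [0, 0, 0, 0, 0, 0, 0], [0, 0, 0, 0, 0, 0, 0], [0, 0, 0, 0, 0, 0, 0], [0, 0, 0, 0, 0, 0, 0], [0, 0, 0, 0, 0, 0, 0], [0, 0, 0, 0, 0, 0, 0]]]'

```text
time_s: 13.55
position: [0.4886, -0.2841, 0.0714]
eef_rot: [3.142, 0.0, 2.933]
wrist_force: [0.7, -0.5, 0.6]
gripper_width: 0.006
grip_force: 0.0
```

apply_moves --motion '[[[0, 0, 0, 0, 0, 0, 0.0876], [0, 0, 0, 0, 0, 0, 0.0876], [0, 0, 0, 0, 0, 0, 0.0876], [0, 0, 0, 0, 0, 0, 0.0876], [0, 0, 0, 0, 0, 0, 0.0876], [0, 0, 0, 0, 0, 0, 0.0876], [0, 0, 0, 0, 0, 0, 0.0876], [0, 0, 0, 0, 0, 0, 0.0876], [0, 0, 0, 0, 0, 0, 0.0876], [0, 0, 0, 0, 0, 0, 0.0876]]]'

```text
time_s: 14.55
position: [0.4886, -0.2841, 0.0714]
eef_rot: [-3.142, 0.0, 2.933]
wrist_force: [0.1, 0.8, -0.4]
gripper_width: 0.853
grip_force: 0.0
```

```bash
python3 -c "
from h import *
s=snap('wrist','w7');o=readout.observe();print(o['position'],o['gripper_width'],o['wrist_force'])
hsv=cv2.cvtColor(s['frame'],cv2.COLOR_RGB2HSV)
for n in ('w6','w7'):
  s=load(n);hsv=cv2.cvtColor(s['frame'],cv2.COLOR_RGB2HSV)
  for y in (120,150,180,225):
        r=(hsv[y,:,1]<60)&(hsv[y,:,2]>110);r[:270]=0;r[380:]=0;x=np.where(r)[0];print(n,y,x.min(),x.max())
a=load('w6')['frame'].astype(int);b=load('w7')['frame'].astype(int);d=np.abs(a-b).max(2)[:235]
ys,xs=np.where(d>40);print(len(xs),xs.min() if len(xs) else 0,xs.max() if len(xs) else 0,ys.min() if len(ys) else 0)
"
```

```text
[ 0.48861325 -0.28406393  0.07136838] 0.8995755719504657 [ 0.87569162 -0.34204684 -0.52534989]
w6 120 293 352
w6 150 292 353
w6 180 292 353
w6 225 293 352
w7 120 293 352
w7 150 292 353
w7 180 292 353
w7 225 293 352
2697 18 602 23
```

The U-bend hasn't moved, and the pads met nothing. I'll retry 12 mm along the crown, closing slowly.

apply_moves --motion '[[[0, 0, 0, -0.006, 0, 0, 0.06], [0, 0, 0, -0.006, 0, 0, 0.05], [0, 0, 0, 0, 0, 0, 0.042], [0, 0, 0, 0, 0, 0, 0.038], [0, 0, 0, 0, 0, 0, 0.035], [0, 0, 0, 0, 0, 0, 0.032], [0, 0, 0, 0, 0, 0, 0.03], [0, 0, 0, 0, 0, 0, 0.028], [0, 0, 0, 0, 0, 0, 0.025], [0, 0, 0, 0, 0, 0, 0.025]]]'

```text
time_s: 15.6
position: [0.5004, -0.2865, 0.0714]
eef_rot: [3.142, 0.0, 2.933]
wrist_force: [-1.1, -0.3, 0.7]
gripper_width: 0.292
grip_force: 0.0
```

apply_moves --motion '[[[0, 0, 0, 0, 0, 0, 0.025], [0, 0, 0, 0, 0, 0, 0.025], [0, 0, 0, 0, 0, 0, 0.025], [0, 0, 0, 0, 0, 0, 0.025], [0, 0, 0, 0, 0, 0, 0.025], [0, 0, 0, 0, 0, 0, 0.025], [0, 0, 0, 0, 0, 0, 0.025], [0, 0, 0, 0, 0, 0, 0.025], [0, 0, 0, 0, 0, 0, 0.025], [0, 0, 0, 0, 0, 0, 0.025]]]'

```text
time_s: 16.6
position: [0.5004, -0.2866, 0.0714]
eef_rot: [-3.142, -0.0, 2.933]
wrist_force: [-0.2, -0.3, 0.9]
gripper_width: 0.283
grip_force: 0.0
```

Still no contact. I'll probe near the far elbow to learn where the U-bend is solid to the pads.

apply_moves --motion '[[[0, 0, 0, 0, 0, 0, 0.06], [0, 0, 0, 0, 0, 0, 0.06], [0, 0, 0, 0, 0, 0, 0.06], [0, 0, 0, 0, 0, 0, 0.06], [0, 0, 0, 0.015, 0, 0, 0.06], [0, 0, 0, 0.02, 0, 0, 0.06], [0, 0, 0, 0.015, 0, 0, 0.06], [0, 0, 0, 0, 0, 0, 0.04], [0, 0, 0, 0, 0, 0, 0.025], [0, 0, 0, 0, 0, 0, 0.025]]]'

```text
time_s: 17.6
position: [0.4523, -0.2764, 0.0716]
eef_rot: [-3.141, 0.001, 2.933]
wrist_force: [0.4, 0.2, 0.9]
gripper_width: 0.473
grip_force: 0.0
```

apply_moves --motion '[[[0, 0, 0, 0, 0, 0, 0.025], [0, 0, 0, 0, 0, 0, 0.025], [0, 0, 0, 0, 0, 0, 0.025], [0, 0, 0, 0, 0, 0, 0.025], [0, 0, 0, 0, 0, 0, 0.025], [0, 0, 0, 0, 0, 0, 0.025], [0, 0, 0, 0, 0, 0, 0.025], [0, 0, 0, 0, 0, 0, 0.025], [0, 0, 0, 0, 0, 0, 0.025], [0, 0, 0, 0, 0, 0, 0.025]]]'

```text
time_s: 18.6
position: [0.4515, -0.2762, 0.0714]
eef_rot: [-3.142, 0.0, 2.933]
wrist_force: [0.1, -0.5, 0.2]
gripper_width: 0.285
grip_force: 0.0
```

```bash
python3 -c "
from h import *
s=snap('scene','s8');w=snap('wrist','w8');o=readout.observe();print(o['position'],o['gripper_width'],o['grip_force'])
print(ctrl.__class__,[a for a in dir(ctrl) if a[0]!='_'],[a for a in dir(readout) if a[0]!='_'])"
```

```text
[ 0.45143972 -0.2761583   0.07137625] 0.2844450840359465 0.0
<class 'host.Robot'> ['PlanningError', 'tcp_to_grasp'] ['observe']
```

apply_moves --motion '[[[0, 0, 0, 0, 0, 0, 0.07], [0, 0, 0, 0, 0, 0, 0.07], [0, 0, 0, 0, 0, 0, 0.07], [0, 0, 0, 0, 0, 0, 0.07], [0, 0, 0, 0, 0, 0, 0.07], [0, 0, 0, 0.014, 0, 0, 0.07], [0, 0, 0, 0, 0, 0.012, 0.07], [0, 0, 0, 0, 0, 0.012, 0.07], [0, 0, 0, 0, 0, 0, 0.04], [0, 0, 0, 0, 0, 0, 0.025]]]'

```text
time_s: 19.7
position: [0.4375, -0.2733, 0.0468]
eef_rot: [-3.141, -0.001, 2.933]
wrist_force: [0.5, -0.2, -0.4]
gripper_width: 0.677
grip_force: 0.0
```

apply_moves --motion '[[[0, 0, 0, 0, 0, 0, 0.025], [0, 0, 0, 0, 0, 0, 0.025], [0, 0, 0, 0, 0, 0, 0.025], [0, 0, 0, 0, 0, 0, 0.025], [0, 0, 0, 0, 0, 0, 0.025], [0, 0, 0, 0, 0, 0, 0.025], [0, 0, 0, 0, 0, 0, 0.025], [0, 0, 0, 0, 0, 0, 0.025], [0, 0, 0, 0, 0, 0, 0.025], [0, 0, 0, 0, 0, 0, 0.025]]]'

```text
time_s: 20.7
position: [0.4379, -0.2733, 0.0475]
eef_rot: [-3.142, 0.0, 2.933]
wrist_force: [1.1, 0.9, 3.3]
gripper_width: 0.327
grip_force: 44.0
```

```bash
python3 -c "
from h import *
o=readout.observe();print(o['position'],o['gripper_width'],o['grip_force'])
s=snap('scene','s9');w=snap('wrist','w9')
a=cv2.resize(w['frame'],(448,280));b=cv2.resize(s['frame'][150:310,140:300],(330,330))[:280];cv2.imwrite('pics/c9.png',np.hstack([a,b])[:,:,::-1])"
```

```text
[ 0.43791129 -0.27327242  0.0475086 ] 0.32731982902042905 44.02288377285004
```

View pics/c9.png

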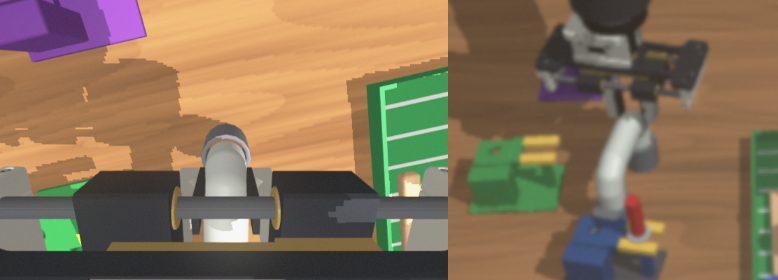

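Contact finally: the leg is solid (44 N, about 29 mm) but the crown at its drawn height was not. The elbow at crop (225,140) is between the fingers. I'll probe the middle again 24 mm lower.

apply_moves --motion '[[[0, 0, 0, 0, 0, 0, 0.07], [0, 0, 0, 0, 0, 0, 0.07], [0, 0, 0, 0, 0, 0, 0.07], [0, 0, 0, 0, 0, 0, 0.07], [0, 0, 0, 0, 0, 0, 0.07], [0, 0, 0, -0.017, 0, 0, 0.07], [0, 0, 0, -0.017, 0, 0, 0.07], [0, 0, 0, -0.017, 0, 0, 0.06], [0, 0, 0, 0, 0, 0, 0.04], [0, 0, 0, 0, 0, 0, 0.02]]]'

```text
time_s: 21.8
position: [0.4873, -0.2837, 0.0469]
eef_rot: [3.141, -0.001, 2.932]
wrist_force: [-0.6, 0.7, 0.2]
gripper_width: 0.587
grip_force: 0.0
```

apply_moves --motion '[[[0, 0, 0, 0, 0, 0, 0.02], [0, 0, 0, 0, 0, 0, 0.02], [0, 0, 0, 0, 0, 0, 0.02], [0, 0, 0, 0, 0, 0, 0.02], [0, 0, 0, 0, 0, 0, 0.02], [0, 0, 0, 0, 0, 0, 0.02], [0, 0, 0, 0, 0, 0, 0.02], [0, 0, 0, 0, 0, 0, 0.02], [0, 0, 0, 0, 0, 0, 0.02], [0, 0, 0, 0, 0, 0, 0.02]]]'

```text
time_s: 22.8
position: [0.4872, -0.2837, 0.0475]
eef_rot: [3.142, -0.001, 2.933]
wrist_force: [-3.7, 2.9, 5.0]
gripper_width: 0.366
grip_force: 45.0
```

There is contact in the middle now (32 mm, 45 N), at a TCP 24 mm lower. That suggests the fingers end higher than the stated TCP. I'll check the tip height from the fingertip corners at (233,240) and (412,240) in w1.

```bash
python3 -c "
from h import *
s=load('w1');c=np.array([.5964,-.3063,0]);X=np.array([.978,-.208,0]);Y=np.array([.208,.978,0])
for dz in (0,.01,.019,.03,.036,.045):
    print(dz,[np.round(proj(s,c+X*a+Y*b+[0,0,.188+dz]),0).tolist() for a in (-.0095,.0095) for b in (-.0438,.0438)])
for n,yc in (('w1',0),('w5',0)):
  f=load(n)['frame'].astype(int);print([f[y,230].tolist() for y in range(228,262,4)])
w=snap('wrist','w10');t=snap('scene','s10');tp=snap('top','t10');o=readout.observe();print(o['position'],o['wrist_force'],o['wrist_torque'],o['gripper_width'],o['grip_force'])
hsv=cv2.cvtColor(w['frame'],cv2.COLOR_RGB2HSV)
for y in (120,150,180,225):
    r=(hsv[y,:,1]<60)&(hsv[y,:,2]>110);r[:240]=0;r[400:]=0;x=np.where(r)[0];print(y,x.min(),x.max(),len(x),[round(float(np.linalg.norm(ray(w,x.min()-.5,y,z)-ray(w,x.max()+.5,y,z))),4) for z in (.06,.09)],ray(w,(x.min()+x.max())/2,y,.09))
"
```

```text
0 [[250.0, 214.0], [396.0, 214.0], [252.0, 243.0], [394.0, 243.0]]
0.01 [[246.0, 220.0], [400.0, 220.0], [248.0, 250.0], [398.0, 250.0]]
0.019 [[243.0, 225.0], [403.0, 225.0], [245.0, 257.0], [401.0, 257.0]]
0.03 [[238.0, 233.0], [408.0, 233.0], [241.0, 266.0], [406.0, 266.0]]
0.036 [[235.0, 238.0], [411.0, 237.0], [238.0, 272.0], [408.0, 272.0]]
0.045 [[231.0, 245.0], [415.0, 245.0], [234.0, 281.0], [412.0, 281.0]]
[[198, 140, 92], [185, 130, 84], [188, 133, 85], [61, 49, 39], [69, 57, 52], [65, 55, 46], [62, 52, 43], [58, 47, 38], [53, 41, 33]]
[[184, 132, 83], [194, 139, 89], [202, 145, 95], [60, 55, 43], [66, 61, 52], [64, 60, 51], [59, 52, 43], [53, 47, 34], [51, 43, 33]]
[ 0.48714972 -0.28376831  0.04743699] [-4.30196599  2.85238292  4.77634761] [0.86707146 1.5533197  0.06343933] 0.36469106670316026 45.00160574913025
120 293 352 51 [0.0311, 0.026] [ 0.42125654 -0.27009202  0.09      ]
150 286 359 74 [0.0392, 0.0329] [ 0.43403394 -0.2727955   0.09      ]
180 288 357 70 [0.0381, 0.0319] [ 0.44745152 -0.27563443  0.09      ]
225 288 357 70 [0.0395, 0.0332] [ 0.46888758 -0.28016993  0.09      ]
```

Confirmed: the fingertips are about 37 mm higher than the reported TCP. All three signs agree (corner projection, missed crown, contact lower down). So the proper crown grip is at a reported z of about 0.034. I'll release, go down 13 mm and regrip.

apply_moves --motion '[[[0, 0, 0, 0, 0, 0, 0.06], [0, 0, 0, 0, 0, 0, 0.06], [0, 0, 0, 0, 0, 0, 0.06], [0, 0, 0, 0, 0, 0, 0.06], [0, 0, 0, -0.0013, 0, 0.005, 0.06], [0, 0, 0, 0, 0, 0.005, 0.06], [0, 0, 0, 0, 0, 0.003, 0.06], [0, 0, 0, 0, 0, 0, 0.06], [0, 0, 0, 0, 0, 0, 0.04], [0, 0, 0, 0, 0, 0, 0.02]]]'

```text
time_s: 23.95
position: [0.489, -0.2842, 0.0345]
eef_rot: [-3.142, 0.0, 2.933]
wrist_force: [-1.0, -0.3, 0.9]
gripper_width: 0.562
grip_force: 0.0
```

apply_moves --motion '[[[0, 0, 0, 0, 0, 0, 0.02], [0, 0, 0, 0, 0, 0, 0.02], [0, 0, 0, 0, 0, 0, 0.02], [0, 0, 0, 0, 0, 0, 0.02], [0, 0, 0, 0, 0, 0, 0.02], [0, 0, 0, 0, 0, 0, 0.02], [0, 0, 0, 0, 0, 0, 0.02], [0, 0, 0, 0, 0, 0, 0.02], [0, 0, 0, 0, 0, 0, 0.02], [0, 0, 0, 0, 0, 0, 0.02]]]'

```text
time_s: 24.95
position: [0.489, -0.2841, 0.0345]
eef_rot: [-3.142, 0.0, 2.933]
wrist_force: [-1.2, 0.9, 3.1]
gripper_width: 0.367
grip_force: 45.0
```

```bash
python3 -c "
from h import *
o=readout.observe();print(o['position'],np.degrees(o['eef_rot']),o['wrist_force'],o['wrist_torque'],o['gripper_width'],o['grip_force'])"
```

```text
[ 0.48901553 -0.28411573  0.03450622] [-1.79999801e+02  1.25436413e-02  1.68028112e+02] [-1.18584238  0.89871395  3.13444428] [0.43624291 0.10341951 0.02320664] 0.366663900346067 45.00087082386017
```

apply_moves --motion '[[[0, 0, 0, 0, 0, -0.001, 0.02], [0, 0, 0, 0, 0, -0.001, 0.02], [0, 0, 0, 0, 0, 0, 0.02], [0, 0, 0, 0, 0, 0, 0.02], [0, 0, 0, 0.002, 0, 0, 0.02], [0, 0, 0, 0.002, 0, 0, 0.02], [0, 0, 0, 0.002, 0, 0, 0.02], [0, 0, 0, 0, 0, 0, 0.02], [0, 0, 0, 0, 0, 0, 0.02], [0, 0, 0, 0, 0, 0, 0.02]]]'

```text
time_s: 25.95
position: [0.4832, -0.2829, 0.0364]
eef_rot: [-3.142, 0.0, 2.933]
wrist_force: [-0.4, 0.6, -2.6]
gripper_width: 0.363
grip_force: 45.0
```

apply_moves --motion '[[[0, 0, 0, 0.004, 0, 0, 0.02], [0, 0, 0, 0.006, 0, 0, 0.02], [0, 0, 0, 0.006, 0, 0, 0.02], [0, 0, 0, 0.006, 0, 0, 0.02], [0, 0, 0, 0.006, 0, 0, 0.02], [0, 0, 0, 0.006, 0, 0, 0.02], [0, 0, 0, 0.006, 0, 0, 0.02], [0, 0, 0, 0.004, 0, 0, 0.02], [0, 0, 0, 0, 0, 0, 0.02], [0, 0, 0, 0, 0, 0, 0.02]]]'

```text
time_s: 26.95
position: [0.4402, -0.2738, 0.0365]
eef_rot: [-3.142, 0.0, 2.933]
wrist_force: [-0.0, -0.1, -3.4]
gripper_width: 0.366
grip_force: 45.0
```

```bash
cat > v.py <<'E'
from h import *
import sys
w=snap('wrist',sys.argv[1]);o=readout.observe();print(o['position'],np.degrees(o['eef_rot']),o['wrist_force'],o['wrist_torque'],o['gripper_width'],o['grip_force'])
hsv=cv2.cvtColor(w['frame'],cv2.COLOR_RGB2HSV)
z=o['position'][2]-.0345+.09
for y in (120,130,140,150,165,180,195,210,225):
    r=(hsv[y,:,1]<60)&(hsv[y,:,2]>110);r[:270]=0;r[375:]=0;x=np.where(r)[0]
    if len(x): print(y,x.min(),x.max(),len(x),np.round(ray(w,(x.min()+x.max())/2,y,z),4))
E
python3 v.py w11
```

```text
[ 0.44033796 -0.27383299  0.03647021] [-1.79995788e+02  2.33035013e-02  1.68030558e+02] [-0.41917242 -0.59631863 -1.69758044] [ 0.00623767  0.01989362 -0.0182371 ] 0.3650619871787335 44.99939203262329
120 290 355 55 [ 0.3733 -0.2599  0.092 ]
130 285 360 71 [ 0.3772 -0.2608  0.092 ]
140 283 362 80 [ 0.3811 -0.2616  0.092 ]
150 284 361 78 [ 0.3851 -0.2624  0.092 ]
165 286 359 74 [ 0.3911 -0.2637  0.092 ]
180 285 360 76 [ 0.3974 -0.265   0.092 ]
195 285 360 76 [ 0.4037 -0.2664  0.092 ]
210 284 360 77 [ 0.4103 -0.268   0.092 ]
225 285 360 76 [ 0.417  -0.2692  0.092 ]
```

The bend is clear of the fork and straight in the grip, with its weight on the wrist. Now I lift.

apply_moves --motion '[[[0, 0, 0, 0, 0, -0.01, 0.02], [0, 0, 0, 0, 0, -0.02, 0.02], [0, 0, 0, 0, 0, -0.025, 0.02], [0, 0, 0, 0, 0, -0.025, 0.02], [0, 0, 0, 0, 0, -0.025, 0.02], [0, 0, 0, 0, 0, -0.025, 0.02], [0, 0, 0, 0, 0, -0.02, 0.02], [0, 0, 0, 0, 0, -0.015, 0.02], [0, 0, 0, 0, 0, 0, 0.02], [0, 0, 0, 0, 0, 0, 0.02]]]'

```text
time_s: 28.0
position: [0.4399, -0.2735, 0.2013]
eef_rot: [3.141, 0.0, 2.932]
wrist_force: [-0.5, 0.5, -2.3]
gripper_width: 0.365
grip_force: 45.0
```

apply_moves --motion '[[[0, 0, 0, 0.001, 0.01, 0, 0.02], [0, 0, 0, 0.003, 0.02, 0, 0.02], [0, 0, 0, 0.003, 0.03, 0, 0.02], [0, 0, 0, 0.003, 0.03, 0, 0.02], [0, 0, 0, 0.004, 0.03, 0, 0.02], [0, 0, 0, 0.004, 0.03, 0, 0.02], [0, 0, 0, 0.004, 0.03, 0, 0.02], [0, 0, 0, 0.004, 0.03, 0, 0.02], [0, 0, 0, 0.004, 0.03, 0, 0.02], [0, 0, 0, 0.004, 0.03, 0, 0.02]]]'

```text
time_s: 29.0
position: [0.4619, -0.0011, 0.2004]
eef_rot: [-3.141, -0.001, 2.933]
wrist_force: [0.4, -0.3, -2.0]
gripper_width: 0.365
grip_force: 45.0
```

apply_moves --motion '[[[0, 0, 0, 0.004, 0.03, 0, 0.02], [0, 0, 0, 0.004, 0.03, 0, 0.02], [0, 0, 0, 0.004, 0.03, 0, 0.02], [0, 0, 0, 0.004, 0.03, 0, 0.02], [0, 0, 0, 0.004, 0.03, 0, 0.02], [0, 0, 0, 0.004, 0.03, 0, 0.02], [0, 0, 0, 0.003, 0.03, 0, 0.02], [0, 0, 0, 0.002, 0.03, 0, 0.02], [0, 0, 0, 0.002, 0.02, 0, 0.02], [0, 0, 0, 0, 0.01, 0, 0.02]]]'

```text
time_s: 30.0
position: [0.4879, 0.2695, 0.2002]
eef_rot: [-3.14, -0.001, 2.934]
wrist_force: [0.2, -0.1, -2.3]
gripper_width: 0.371
grip_force: 45.0
```

apply_moves --motion '[[[0, 0, 1.35, 0, 0.01, 0, 0.02], [0, 0, 1.35, 0, 0.01, 0, 0.02], [0, 0, 0, 0, 0.01, 0, 0.02], [0, 0, 0, 0, 0, 0, 0.02], [0, 0, 0, 0, 0, 0, 0.02], [0, 0, 0, 0, 0, 0, 0.02], [0, 0, 0, 0, 0, 0, 0.02], [0, 0, 0, 0, 0, 0, 0.02], [0, 0, 0, 0, 0, 0, 0.02], [0, 0, 0, 0, 0, 0, 0.02]]]'

```text
time_s: 31.0
position: [0.4954, 0.2971, 0.2015]
eef_rot: [3.141, 0.0, 2.885]
wrist_force: [0.5, -0.6, -3.0]
gripper_width: 0.365
grip_force: 45.0
```

```bash
python3 v.py w12
```

```text
[0.49539141 0.29712774 0.20144531] [1.79991661e+02 3.34852908e-03 1.65321509e+02] [ 0.48803507 -0.54885475 -3.38037461] [-0.04629668 -0.04022433  0.02562531] 0.3661120077482964 44.99946177005768
120 290 355 53 [0.4292 0.314  0.2569]
130 284 360 71 [0.433  0.3128 0.2569]
140 283 362 80 [0.4369 0.312  0.2569]
150 284 361 78 [0.4408 0.311  0.2569]
165 285 359 75 [0.4468 0.3092 0.2569]
180 285 360 76 [0.453  0.3078 0.2569]
195 284 360 77 [0.4592 0.306  0.2569]
210 284 360 77 [0.4657 0.3043 0.2569]
225 284 360 77 [0.4724 0.3025 0.2569]
```

No slip since the grasp. I'll refine the stub positions numerically from the first top and scene images, using the dark mouths and the base outline.

```bash
cat > st.py <<'E'
from h import *
res={}
for n,(x0,y0,x1,y1) in [('top0',(185,130,232,205)),('scene0',(425,198,470,272))]:
    s=load(n);im=s['frame'][y0:y1,x0:x1];k=8
    g=cv2.resize(cv2.cvtColor(im,cv2.COLOR_RGB2GRAY),None,fx=k,fy=k,interpolation=cv2.INTER_CUBIC)
    for T in (45,55,65):
        q,lab,st,c=cv2.connectedComponentsWithStats((g<T).astype(np.uint8))
        for i in range(1,q):
            if st[i,4]>6*64:
                p=(c[i]+.5)/k-.5+[x0,y0]; print(n,T,round(st[i,4]/64,1),np.round(p,2),np.round(ray(s,*p,.075),4))
    hsv=cv2.cvtColor(im,cv2.COLOR_RGB2HSV)
    # brown copper: whole-stub+collar blobs
    H,S,V=[hsv[:,:,i].astype(int) for i in range(3)]
    if n=='top0':
        m=((S<125)&(V>185)).astype(np.uint8);q,lab,st,c=cv2.connectedComponentsWithStats(m)
        i=1+np.argmax(st[1:,4]);ys,xs=np.where(lab==i);r=cv2.minAreaRect(np.c_[xs,ys].astype(np.float32))
        B=np.array([ray(s,p[0]+x0,p[1]+y0,.014)[:2] for p in cv2.boxPoints(r)]);e=np.diff(np.r_[B,B[:1]],axis=0)
        print('base',np.round(B.mean(0),4),np.round(np.linalg.norm(e,axis=1),3),np.round(np.degrees(np.arctan2(e[:,1],e[:,0])),1),st[i])
E
python3 st.py
```

```text
base [0.4983 0.3013] [0.186 0.075 0.187 0.074] [ -14.3 -105.4  165.5   74.5] [   2    6   40   63 1071]
scene0 55 12.8 [449.82 206.35] [0.4455 0.3134 0.075 ]
scene0 55 16.9 [449.15 235.15] [0.5455 0.2877 0.075 ]
scene0 65 23.7 [449.84 206.36] [0.4456 0.3135 0.075 ]
scene0 65 30.5 [449.25 235.38] [0.5463 0.2877 0.075 ]
```

apply_moves --motion '[[[0, 0, 0, -0.0, -0.015, 0, 0.02], [0, 0, 0, -0.02, -0.02, 0, 0.02], [0, 0, 0, -0.02, -0.02, 0, 0.02], [0, 0, 0, 0, -0.015, 0, 0.02], [0, 0, 0, 0, 0, 0, 0.02], [0, 0, 0, 0, 0, 0, 0.02], [0, 0, 0, 0, 0, 0, 0.02], [0, 0, 0, 0, 0, 0, 0.02], [0, 0, 0, 0, 0, 0, 0.02], [0, 0, 0, 0, 0, 0, 0.02]]]'

```text
time_s: 32.05
position: [0.5162, 0.2197, 0.2013]
eef_rot: [-3.142, -0.0, 2.886]
wrist_force: [-0.9, -0.5, -2.4]
gripper_width: 0.366
grip_force: 45.0
```

```bash
cat > st2.py <<'E'
from h import *
import sys
s=snap('wrist',sys.argv[1]);o=readout.observe();print(o['position'])
P=[np.array([.5460,.2875,.075]),np.array([.4455,.3133,.075])]
g=cv2.cvtColor(s['frame'],cv2.COLOR_RGB2GRAY)
for p in P:
    u,v=proj(s,p);print('pred',round(u,1),round(v,1));u,v=int(u),int(v)
    x0,y0=max(u-24,0),max(v-24,0);c=g[y0:v+24,x0:u+24]
    if c.size<900: continue
    print(np.percentile(c,[1,5,20,50]))
    for T in (40,55,70):
        q,lab,st,cc=cv2.connectedComponentsWithStats((c<T).astype(np.uint8))
        for i in range(1,q):
            if st[i,4]>40:
                d=cc[i]+[x0,y0];print(T,st[i].tolist(),np.round(d,1),np.round(ray(s,*d,.075),4))
E
python3 st2.py w13
```

```text
[0.51623703 0.21963369 0.20127866]
pred 399.1 191.2
[ 48.  50.  78. 166.]
55 [12, 13, 24, 23, 379] [398.7 191.2] [0.5459 0.2872 0.075 ]
70 [12, 13, 24, 23, 432] [398.6 191.2] [0.5458 0.2871 0.075 ]
pred 406.0 76.8
[ 48.  50.  54. 159.]
55 [11, 11, 26, 27, 484] [405.1  75.9] [0.4445 0.3127 0.075 ]
70 [11, 10, 26, 28, 573] [405.4  75.8] [0.4445 0.3129 0.075 ]
```

Wrist view agrees: stub_a (0.5459, 0.2872) and stub_b (0.4446, 0.3129) give the middle at (0.4954, 0.3001) and yaw −14.3°. Next check: where the bend sits in the grip, along its own x, compared with before the probing.

```bash
cat > e.py <<'E'
from h import *
X0=np.array([.978,-.208]);Y0=np.array([.208,.978]);yaw=np.radians(-14.68);X1=np.array([np.cos(yaw),np.sin(yaw)])
O=np.array([.4885,-.2842])
for n,tcp,X,off in [('w5',O,X0,0),('w7',O,X0,0),('w11',(.4403,-.2738),X0,.002),('w12',(.4954,.2971),X1,.167)]:
    s=load(n);hsv=cv2.cvtColor(s['frame'],cv2.COLOR_RGB2HSV).astype(int)
    c=np.array([322 if n!='w11' else 322]*1)
    Yv=np.array([-X[1],X[0]])
    # white pipe extreme and grey socket extreme along centre columns
    col=s['frame'][:235,316:329].mean(1); sat=hsv[:235,316:329,1].mean(1); 
    r=np.where((sat<70))[0]; r=r[r>20]
    wh=np.where((sat<45)&(col.mean(1)>150))[0]
    print(n,'first lowsat',r[:3],'white',wh[:2],'lowsat rel',np.round((ray(s,322,r[0],off+.042)[:2]-tcp)@X,4),'white rel',np.round((ray(s,322,wh[0],off+.08)[:2]-tcp)@X,4))
E
python3 e.py; python3 - <<'E'
import sys; sys.path.insert(0,'.')
import os; os.chdir('.')
from h import *
for n in ('w5','w11','w12'):
    f=load(n)['frame']; print(n,[(y,f[y,316:329].mean(0).astype(int).tolist()) for y in range(70,140,5)])
E
```

```text
w5 first lowsat [ 99 100 101] white [100 101] lowsat rel -0.0728 white rel -0.0726
w7 first lowsat [101 102 103] white [103 104] lowsat rel -0.0737 white rel -0.0735
w11 first lowsat [101 102 103] white [103 104] lowsat rel -0.0746 white rel -0.0746
w12 first lowsat [83 84 85] white [104 105] lowsat rel -0.0835 white rel -0.0742
w5 [(70, [215, 152, 98]), (75, [211, 148, 96]), (80, [200, 141, 91]), (85, [203, 144, 93]), (90, [194, 136, 89]), (95, [195, 138, 89]), (100, [151, 152, 156]), (105, [129, 120, 108]), (110, [159, 161, 154]), (115, [159, 160, 153]), (120, [192, 194, 185]), (125, [220, 222, 214]), (130, [229, 230, 223]), (135, [228, 230, 223])]
w11 [(70, [218, 157, 101]), (75, [212, 149, 96]), (80, [206, 146, 94]), (85, [207, 147, 96]), (90, [221, 160, 104]), (95, [219, 156, 102]), (100, [156, 115, 84]), (105, [179, 180, 185]), (110, [149, 122, 103]), (115, [140, 142, 135]), (120, [182, 184, 175]), (125, [183, 185, 176]), (130, [164, 166, 158]), (135, [164, 166, 158])]
w12 [(70, [219, 156, 100]), (75, [209, 148, 96]), (80, [148, 110, 75]), (85, [246, 231, 180]), (90, [246, 231, 181]), (95, [230, 199, 149]), (100, [209, 173, 101]), (105, [165, 166, 171]), (110, [113, 97, 94]), (115, [127, 128, 122]), (120, [171, 172, 164]), (125, [170, 172, 163]), (130, [170, 171, 164]), (135, [171, 172, 164])]
```

apply_moves --motion '[[[0, 0, -0.35, 0, 0, 0, 0.02], [0, 0, 0, 0.0074, 0.0128, 0, 0.02], [0, 0, 0, 0.012, 0.022, 0, 0.02], [0, 0, 0, 0.012, 0.022, 0, 0.02], [0, 0, 0, 0.008, 0.016, 0, 0.02], [0, 0, 0, 0, 0, 0, 0.02], [0, 0, 0, 0, 0, 0.015, 0.02], [0, 0, 0, 0, 0, 0.02, 0.02], [0, 0, 0, 0, 0, 0.015, 0.02], [0, 0, 0, 0, 0, 0, 0.02]]]'

```text
time_s: 33.1
position: [0.4949, 0.2985, 0.1491]
eef_rot: [-3.138, -0.002, 2.891]
wrist_force: [0.4, -0.2, -2.6]
gripper_width: 0.364
grip_force: 45.0
```

```bash
python3 -c "
from h import *
o=readout.observe();print(o['position'],np.degrees(o['eef_rot']))
s=snap('scene','s14');t=snap('top','t14')
# socket lower rims expected px in scene
z=o['position'][2]-.0345
for n,S in (('s',s),('t',t)):
  for p in [(.5459,.2874),(.4447,.3131)]: print(n,np.round(proj(S,(*p,z)),1),np.round(proj(S,(*p,.075)),1),np.round(proj(S,(*p,z+.042)),1))
hsv=cv2.cvtColor(s['frame'],cv2.COLOR_RGB2HSV)
for y in list(range(196,236,3)): print(y,' '.join('%d/%d'%(hsv[y,x,1],hsv[y,x,2]) for x in range(432,474,3)))
"
```

```text
[0.49493616 0.29849022 0.14911958] [-1.79795873e+02 -1.35544387e-01  1.65656182e+02]
s [452.6 224.9] [449.1 235.3] [456.5 213.3]
s [452.9 195.7] [449.6 206.1] [456.6 184. ]
t [203.9 146.6] [207.  148.9] [200.3 144.1]
t [193.5 181.3] [197.  182.5] [189.6 179.9]
196 120/159 121/158 121/158 119/158 105/131 28/74 27/75 16/95 11/138 12/184 10/214 7/219 52/162 118/147
199 122/149 119/148 121/147 119/148 119/148 91/112 32/79 18/102 11/134 12/177 11/212 11/213 70/157 119/144
202 118/136 117/135 117/135 117/135 118/136 119/139 111/131 25/112 12/125 12/155 11/180 11/185 96/146 118/143
205 118/141 120/142 119/142 119/142 118/143 81/72 49/68 16/115 12/131 11/158 12/176 13/174 111/145 119/144
208 122/153 122/153 120/153 119/152 114/112 103/97 28/83 16/113 13/136 13/163 11/178 31/167 119/150 120/149
211 114/155 96/186 102/175 104/166 110/93 61/92 18/97 16/109 16/115 11/140 11/158 79/149 119/148 120/149
214 100/110 92/178 92/192 97/145 107/95 35/80 18/100 16/111 13/115 13/137 12/150 73/132 119/144 120/145
217 96/109 90/136 108/128 112/100 101/93 34/75 5/104 2/112 7/117 9/136 9/115 84/134 117/144 120/145
220 95/113 88/136 115/120 111/103 72/85 31/75 7/105 0/113 2/114 2/113 4/114 111/147 119/150 119/152
223 93/131 91/166 100/117 125/157 64/87 31/75 2/110 2/117 2/116 2/117 7/114 113/138 117/137 117/135
226 93/137 92/200 91/193 97/152 81/101 34/75 5/104 2/113 2/110 0/113 4/114 112/130 119/131 118/130
229 92/152 91/201 91/202 90/206 92/203 76/127 5/107 8/99 21/85 21/87 9/114 115/138 118/140 119/139
232 93/162 91/202 91/201 92/205 100/184 98/114 5/105 2/112 37/125 23/111 9/116 117/142 119/143 120/142
235 91/171 91/204 91/201 92/200 111/136 72/64 34/75 25/82 25/93 14/94 14/106 116/147 119/148 120/147
```

apply_moves --motion '[[[0, 0, 0, 0, 0, 0, 0.02], [0, 0, 0, 0, 0, 0, 0.02], [0, 0, 0, 0, 0, 0, 0.02], [0, 0, 0, 0, 0, 0.004, 0.02], [0, 0, 0, 0, 0, 0.006, 0.02], [0, 0, 0, 0, 0, 0.006, 0.02], [0, 0, 0, 0, 0, 0.004, 0.02], [0, 0, 0, 0, 0, 0, 0.02], [0, 0, 0, 0, 0, 0, 0.02], [0, 0, 0, 0, 0, 0, 0.02]]]'

```text
time_s: 34.2
position: [0.4963, 0.2997, 0.1316]
eef_rot: [3.141, 0.0, 2.892]
wrist_force: [-0.3, 0.1, -2.6]
gripper_width: 0.365
grip_force: 45.0
```

```bash
python3 v.py w15; cat > chk.py <<'E'
from h import *
# held-bend tilt/position check: white pipe outline in the top view
o=readout.observe();z=o['position'][2]-.0345
t=snap('top','t15');s=snap('scene','s15')
for S,(x0,y0,x1,y1),n in ((s,(425,150,480,245),'s'),):
    im=S['frame'][y0:y1,x0:x1];hsv=cv2.cvtColor(im,cv2.COLOR_RGB2HSV);m=((hsv[:,:,1]<40)&(hsv[:,:,2]>60)).astype(np.uint8)
    for y in range(0,y1-y0,4):
        x=np.where(m[y])[0]; print(y+y0,(x.min()+x0,x.max()+x0,len(x)) if len(x) else '')
# predicted outline of the two sockets and lug
o2=np.array([.4955,.3002]);X=np.array([.969,-.247]);Y=np.array([.247,.969])
def P(x,y,zz): return np.round(proj(s,[*(o2+X*x+Y*y),z+zz]),1).tolist()
for c in (.052,-.052):
    print('socket',c,'left/right low',P(c,-.022,0),P(c,.022,0),'top',P(c,-.022,.042),P(c,.022,.042),'front low',P(c+.022,0,0))
print('lug end',P(.124,-.016,.04),P(.124,.016,.04)); print('z rims',z)
E
python3 chk.py
```

```text
[0.49632743 0.29974482 0.1316201 ] [1.79980296e+02 1.43045875e-02 1.65677505e+02] [-0.17711519  0.42239356 -2.27705976] [-0.05603351 -0.00887756 -0.01032177] 0.3668048559605661 44.99942064285278
120 290 355 54 [0.4301 0.3163 0.1871]
130 284 360 72 [0.4338 0.3151 0.1871]
140 283 362 80 [0.4377 0.3143 0.1871]
150 284 361 78 [0.4417 0.3133 0.1871]
165 285 359 75 [0.4476 0.3116 0.1871]
180 285 360 76 [0.4539 0.3102 0.1871]
195 284 360 77 [0.4601 0.3084 0.1871]
210 284 360 77 [0.4666 0.3068 0.1871]
225 284 360 77 [0.4733 0.3051 0.1871]
150 (np.int64(449), np.int64(479), 31)
154 (np.int64(446), np.int64(479), 34)
158 (np.int64(447), np.int64(479), 24)
162 (np.int64(446), np.int64(478), 33)
166 (np.int64(431), np.int64(479), 34)
170 (np.int64(427), np.int64(431), 5)
174 (np.int64(427), np.int64(460), 29)
178 (np.int64(427), np.int64(479), 23)
182 (np.int64(448), np.int64(473), 22)
186 (np.int64(447), np.int64(477), 29)
190 (np.int64(447), np.int64(474), 28)
194 (np.int64(446), np.int64(472), 27)
198 (np.int64(446), np.int64(467), 22)
202 (np.int64(446), np.int64(466), 21)
206 (np.int64(450), np.int64(465), 16)
210 (np.int64(451), np.int64(464), 14)
214 (np.int64(449), np.int64(463), 15)
218 (np.int64(447), np.int64(462), 16)
222 (np.int64(446), np.int64(463), 18)
226 (np.int64(445), np.int64(462), 18)
230 (np.int64(445), np.int64(461), 17)
234 (np.int64(447), np.int64(461), 15)
238 (np.int64(448), np.int64(461), 14)
242 
socket 0.052 left/right low [442.0, 228.1] [460.0, 231.0] top [445.6, 216.7] [464.1, 219.7] front low [450.9, 236.2]
socket -0.052 left/right low [443.0, 199.2] [460.0, 201.8] top [446.4, 187.8] [463.8, 190.4] front low [451.4, 206.3]
lug end [447.4, 240.1] [461.5, 242.4]
z rims 0.09712009767500882
```

The lug and sockets in the scene image fall within about 1 px of the prediction. I lower the last 12 mm.

apply_moves --motion '[[[0, 0, 0, 0, 0.0003, 0.002, 0.02], [0, 0, 0, 0, 0, 0.003, 0.02], [0, 0, 0, 0, 0, 0.003, 0.02], [0, 0, 0, 0, 0, 0.002, 0.02], [0, 0, 0, 0, 0, 0.0015, 0.02], [0, 0, 0, 0, 0, 0, 0.02], [0, 0, 0, 0, 0, 0, 0.02], [0, 0, 0, 0, 0, 0, 0.02], [0, 0, 0, 0, 0, 0, 0.02], [0, 0, 0, 0, 0, 0, 0.02]]]'

```text
time_s: 35.35
position: [0.4963, 0.3, 0.12]
eef_rot: [3.141, 0.0, 2.892]
wrist_force: [0.1, 0.1, -2.4]
gripper_width: 0.362
grip_force: 45.0
```

```bash
python3 v.py w16; python3 chk.py | tail -12; python3 - <<'E'
import os,sys; os.chdir('.'); sys.path.insert(0,'.')
from h import *
# pin still parked? red blob in scene vs after parking; bystanders unchanged?
a,b=load('s4')['frame'],load('s15')['frame']
for f in (a,b):
    h=cv2.cvtColor(f[225:290,195:260],cv2.COLOR_RGB2HSV).astype(int);m=((h[:,:,0]<8)|(h[:,:,0]>172))&(h[:,:,1]>150);ys,xs=np.where(m);print('pin',len(xs),xs.mean()+195,ys.mean()+225)
d=np.abs(load('scene0')['frame'].astype(int)-b).max(2)[200:345,280:400];print('tray diff px',(d>60).sum())
E
```

```text
[0.49625417 0.2999147  0.11991394] [1.79997372e+02 2.60354028e-03 1.65677158e+02] [ 0.02896606  0.31498031 -2.4864656 ] [-0.07655469 -0.03738324  0.01131157] 0.3634295287206047 44.99940276145935
120 290 355 54 [0.43   0.3165 0.1754]
130 284 360 72 [0.4338 0.3153 0.1754]
140 283 362 80 [0.4377 0.3145 0.1754]
150 284 361 78 [0.4416 0.3135 0.1754]
165 285 359 75 [0.4476 0.3118 0.1754]
180 284 359 76 [0.4537 0.31   0.1754]
195 284 360 77 [0.4601 0.3086 0.1754]
210 284 360 77 [0.4666 0.3069 0.1754]
225 284 360 77 [0.4733 0.3052 0.1754]
214 (np.int64(450), np.int64(463), 14)
218 (np.int64(448), np.int64(462), 15)
222 (np.int64(446), np.int64(462), 17)
226 (np.int64(446), np.int64(461), 16)
230 (np.int64(444), np.int64(460), 17)
234 (np.int64(444), np.int64(460), 17)
238 (np.int64(447), np.int64(460), 12)
242 (np.int64(448), np.int64(460), 13)
socket 0.052 left/right low [441.1, 231.1] [458.9, 234.1] top [444.6, 220.0] [463.0, 222.9] front low [449.8, 239.2]
socket -0.052 left/right low [442.1, 202.2] [458.9, 204.9] top [445.5, 191.0] [462.7, 193.6] front low [450.4, 209.4]
lug end [446.4, 243.3] [460.3, 245.6]
z rims 0.08541394027437826
pin 86 230.48837209302326 252.82558139534885
pin 105 230.24761904761905 252.89523809523808
tray diff px 0
```

Rims are 10 mm above the stubs, the pin is parked and the tray is unchanged. I'm handing in.

```bash
python3 -c "
from rig import job; print(job.close_job())"
```

```text
the job is handed in; nothing more can be done
None
```

Job handed in: the pin hangs by its collar in the notch, released, and the U-bend is still held legs down, in line with the stubs and about 1 cm above them by measurement, with the tray undisturbed (several crown grips missed first, because the fingers end about 37 mm above the stated TCP).

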